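Lock the grinder jar onto its base

ROBOT

A 6-joint arm with a two-finger parallel gripper is mounted at the origin on a cart in front of the work surface, level with it; the furniture and walls round the work are solid. World frame = base frame: x ahead of the robot, y to its left, z up, the work surface at z = 0. Lengths are in mm, angles in rad, forces in N, time in s.
With the tool pointing down it reaches from about 350 to 975 mm from the base axis. Payload 7.1 kg.
Tool frame: the origin (TCP) lies at the very end of the fingers, on their centre line; the grasp point (between the pads) lies 19 mm behind it (ctrl.grasp_offset is the distance from the TCP to the grasp point, in mm); z points along the fingers, y is the line along which they close (so a half turn about z gives the same grasp; the last joint's range is limited). The gripper opens to 88 mm and grips with 3 to 60 N. Pads are 20 mm wide; open, the fingers measure 115 mm over their backs; the gripper's body (75 mm by 178 mm) begins 61 mm behind the grasp point.
Start: joints at [-1.321, 0.423, 1.63, -0, 1.089, -0.019], TCP at [166.003, -602.535, 222.675] pointing down, gripper open.
Joint ranges: [-3, 3], [-0.9, 2.11], [0.09, 2.58], [-1.31, 4.45], [0.11, 2.69], [-2.54, 2.54]. Speed limits (rad/s): [2.39, 2.39, 3.01, 3.14, 3.14, 3.14].

INTERFACE

Orientations are given as a rotation vector (axis times angle).
In Python, from workcell import ctrl, viewer, ticket, models gives the robot as it stands.
- The arm moves only by the tool play_rows, never from a script. Its arguments are lists of equal length, an entry for each row: "dp": the shift along the world's x, y, z in mm, a list of three; "yaw": the turn about the world's z in degrees. In form: {"dp": [[tx, ty, tz], ...], "yaw": [yaw, ...]}. A call has 1 to 8 rows; each row shifts and turns the commanded pose from where the row before left it; what a row does not reach is not made up. A row lasts 1/12 s, in which the tool goes at most 41.7 mm and 7.16 degrees, less where a joint would pass 70% of its speed; a pose out of reach is approached as far as the arm can. A call is refused whole if a number of a shift passes 41.7 or a number of a turn 7.16, either way. A call with a gripper value outside its range is refused whole. "gripper" is the closure, from 0 (fully open) to 1 (shut), set as the call begins (left out, the last holds). The fingers move at their own pace and stop on an object; the grip force is fixed at half the most. Time passes only in rows, so rows that do not move let the fingers close. It gives the time, the measured TCP pose, the force, the opening and the grip force at its end, in the units of the state.
- ctrl.get_obs(): the state, without advancing time (a new reading comes with each control period).
- viewer.get_image(name): name is "side" or "top" or "wrist"; returns a dict with "pixels" (420x560x3 uint8, red, green, blue), "range_z" (420x560 float32, mm along the optical axis (not along the pixel's ray), 0 where there is no reading), "fx", "fy", "cx", "cy" (pixels), "T" (4x4, takes a point from camera to world coordinates); the wrist camera has in their place "hand_eye" (4x4, takes a point from camera to tool coordinates, whose origin is the TCP and whose axes are the flange's). Camera axes: x right, y up, looking along -z (the intrinsics and any distortion apply to the point x, -y, -z); pixel columns grow to the right and rows downward; lengths in mm; the calibration is good to about 2 mm. A picture is of the moment at which its call begins: read the wrist's pose just before it.
- ticket.close_job(): hands the job in; it is judged then, once.
Trained networks look in a picture, given as the dict that the camera call returned (one of the last four; its "shot" number tells which), for a name from the list of things; names that differ only in an ending like _2 or _b are one class to them, and where a whole thing is asked for, a point or a joint stands for the part that bears it (a point fixed in the world has none). Each returns a list of dicts, best first, with "conf" (0 to 1); they miss things now and then, are a little off and sometimes report something else, mostly with a low value. They report only what shows in the picture. A call takes as long as a camera call.
- models.look_for(picture, name): "bbox" ([centre column, centre row, width, height] in pixels, round what is visible of it).
- models.landmark_of(picture, name): "location" ([column, row] in pixels: a listed point, or the origin of a listed thing).
The state is a dict: "t": time; "qpos": joint angles; "qvel": joint speeds; "joint_torque": joint torques, N m; "ee_pos": TCP position; "orientation": TCP orientation; "ft_force": force on the tool from outside, world axes, zero at the start; "moment": the same for the moment, N m; "width": finger opening in mm; "grasp_force": force on a finger pad.
Only numpy, scipy, OpenCV 4.12 (cv2) and the standard library are available. Lean on these libraries where they do the work, as an engineer would, in place of code of your own. Each camera call takes 0.05 s, during which the arm holds its last target. There are 200 camera calls.

TASK

The green-lidded jar has only been set into its grinder and is not locked yet. Push it down by the grip bar on its lid and, keeping it down, turn it clockwise (seen from above) a quarter turn to its stop so that it locks, then let go. Leave the orange-lidded grinder locked as it is.

Things in the scene. Friction and masses are not known exactly. Their poses are not given: they have to be found in the camera images.
- green_grip (a point): Grip point of the green-lidded steel jar (88 mm across) on a white round grinder base (150 mm wide, fixed). An upright green bar, 60 mm long, 18 thick, 34 high, stands on its lid. The point is in the bar on the jar's vertical turning axis, 24 mm above the lid's flat top, 10 mm below the bar's top, 181 mm over the worktop as found. x axis along the bar, z up; it moves with the jar.
- green_press (a joint): How far the green jar is pressed down, m: 0 up as found, 0.014 at the bottom stop. A spring pushes up with 3 N at first, 8 N at the bottom. It can turn only when pressed 0.009 or more (0.012 is ample); before that its two lugs are blocked in the grey collar's slots. Turned home and let go, it springs up to about 0.006 into notches: locked.
- green_turn (a joint): Turn of the green jar clockwise from above, rad: 0 to 0.04 as found, stop at 1.45 (a quarter turn, slightly short of 90 degrees). It takes under 0.1 N m. The locking notches take the lugs from about 1.2 on; released short of that it is not locked.
- orange_turn (a joint): The same turn for the orange-lidded jar of a second grinder of equal shape: about 1.43 as found, locked, to stay so. The grinders stand at least 190 mm apart, centre to centre, left or right of one another; other things stand clear of both, and none taller than the bars is within 150 mm.

How it is judged (in metres and radians):
On the way, in this order (a step that is already met when the one before it is completed fails the run):
1. the green jar is pressed down far enough (8.5 mm) before it is turned (value of joint green_press above 0.0085 m and value of joint green_turn below 0.6 rad), for 0.05 s.
2. the green jar is turned clockwise a quarter turn, to within about 14 degrees of its stop (value of joint green_turn above 1.2 rad), for 0.1 s.
At the end, for the whole second after the job is handed in: the green jar is turned clockwise by more than 1.2 rad and held by its notches 4 to 8 mm below where it stood, at rest; the orange jar is still locked (turned by more than 1.2 rad) (value of joint each of green_turn, orange_turn above 1.2 rad and value of joint green_press between 0.004 and 0.008 m and velocity of joint green_turn between -0.05 and 0.05 rad/s); the robot touches nothing.
It fails at once if the orange-lidded jar is turned out of its lock (value of joint orange_turn below 1.2 rad).
It also fails if it takes over 35 s, if anything falls off the work surface, if the arm or the gripper's body presses on something with over 40 N, if the wrist force passes 120 N, or if a joint passes its speed limit or range.

## Working session

There is one attempt and no reset: what is moved stays moved. The work goes in short steps, Python scripts to look and compute and a tool call to move; the robot and the scene stay as the last step left them, time stands still between calls to the robot, and variables do not carry over. Pictures are saved under pics/ and viewed, at most 10 in all, crops included, and the job is handed in when it is done.

Besides the shell and the picture viewer there is one more tool, called after "Emit:" by a JSON object that holds its "fn" and its "kwargs". play_rows: Moves the arm, as the interface text tells. Its arguments: {"type":"object","properties":{"dp":{"type":"array"},"yaw":{"type":"array"},"gripper":{"type":"number"}},"required":["dp","yaw"]}

```bash
mkdir -p pics
cat > h.py <<'E'
import numpy as np, cv2
from scipy.spatial.transform import Rotation as R
from workcell import ctrl, viewer, ticket, models
def cam(name):
    o=ctrl.get_obs(); p=viewer.get_image(name)
    if 'T' in p: T=np.array(p['T'])
    else:
        W=np.eye(4); W[:3,:3]=R.from_rotvec(o['orientation']).as_matrix(); W[:3,3]=o['ee_pos']; T=W@np.array(p['hand_eye'])
    return p,T
def save(p,f): cv2.imwrite('pics/'+f,cv2.cvtColor(p['pixels'],cv2.COLOR_RGB2BGR))
def cloud(p,T):
    z=p['range_z'].astype(float); v,u=np.mgrid[:z.shape[0],:z.shape[1]]
    c=np.stack([(u-p['cx'])/p['fx']*z,-(v-p['cy'])/p['fy']*z,-z],-1)
    w=c@T[:3,:3].T+T[:3,3]; w[z<=0]=np.nan; return w
E
cat > a.py <<'E'
from h import *
o=ctrl.get_obs(); print(o['t'],o['ee_pos'],o['orientation'],ctrl.grasp_offset)
for n in ['top','side']:
    p,T=cam(n); save(p,n+'1.png'); w=cloud(p,T)
    print(n,[k for k in p],p['fx'])
    for m in models.landmark_of(p,'green_grip')[:3]:
        c,r=map(int,m['location']); print(m,w[r,c])
    print(models.look_for(p,'green_grip')[:2],models.look_for(p,'orange_turn')[:2])
    hsv=cv2.cvtColor(p['pixels'],cv2.COLOR_RGB2HSV)
    for nm,lo,hi in [('green',40,85),('orange',5,20)]:
        k=(hsv[...,0]>=lo)&(hsv[...,0]<=hi)&(hsv[...,1]>110)&(w[...,2]>168)&(w[...,2]<205)
        q=w[k]
        if len(q)>10:
            d=q[:,:2]-q[:,:2].mean(0); e,V=np.linalg.eigh(np.cov(d.T)); a=V[:,1]
            rect=cv2.minAreaRect(q[:,:2].astype(np.float32))
            print(nm,len(q),q.mean(0),np.degrees(np.arctan2(a[1],a[0])),rect,np.nanmax(q[:,2]))
E
python3 a.py
```

```text
0.0 [ 165.8677755  -602.0220148   221.91952085] [-3.11179972e+00 -4.20716289e-01  2.75923959e-04] 18.700000000000003
top ['pixels', 'range_z', 'fx', 'fy', 'cx', 'cy', 'T', 'shot'] 474.61716742849893
{'location': [334.9, 205.9], 'conf': 0.57} [468.98697014   2.11282692 191.14187832]
[{'bbox': [329.2, 222.4, 50.1, 59.5], 'conf': 0.72}] [{'bbox': [225.3, 252.6, 52.6, 65.1], 'conf': 0.58}]
green 503 [477.49422422   9.62659516 185.14134302] -144.49353989686858 ((663.303466796875, 136.7721405029297), (520.2282104492188, 21.775930404663086), 35.18959045410156) 204.77169317196865
orange 493 [495.13801522 195.10224699 181.37489343] 83.6298246079596 ((498.24163818359375, 194.45416259765625), (59.696895599365234, 19.273984909057617), 83.36841583251953) 187.49575472652987
side ['pixels', 'range_z', 'fx', 'fy', 'cx', 'cy', 'T', 'shot'] 420.80103424127196
{'location': [261.0, 161.2], 'conf': 0.64} [485.94680124   6.18416093 192.64991756]
[{'bbox': [263.6, 177.8, 39.3, 57.6], 'conf': 0.92}] [{'bbox': [312.1, 235.8, 44.2, 59.0], 'conf': 0.65}]
green 326 [569.86004043  70.99689435 186.13131123] -144.0779073154331 ((671.777587890625, 138.5818328857422), (528.7733764648438, 22.561559677124023), 35.37167739868164) 204.9765544540702
orange 348 [503.52327263 197.27408784 181.73761365] 86.35506469919342 ((500.8342590332031, 194.02333068847656), (56.92277908325195, 18.30280113220215), 84.88322448730469) 188.1604876303261
```

```bash
cat > b.py <<'E'
from h import *
import sys
for n in sys.argv[1:]:
    p,T=cam(n); w=cloud(p,T); hsv=cv2.cvtColor(p['pixels'],cv2.COLOR_RGB2HSV)
    k=(hsv[...,0]>=40)&(hsv[...,0]<=85)&(hsv[...,1]>110)&(np.hypot(w[...,0]-475,w[...,1]-5)<70)
    z=np.nanmax(w[k][:,2]); print(n,'zmax',z,np.percentile(w[k][:,2],[50,90,95]))
    t=np.percentile(w[k][:,2],95)
    q=w[k&(w[...,2]>t-6)]; print('bar top',len(q),q.mean(0),cv2.minAreaRect(q[:,:2].astype(np.float32)))
    q=w[k&(w[...,2]>t-31)]; print('bar',len(q),cv2.minAreaRect(q[:,:2].astype(np.float32)))
    print('T z axis',T[:3,2],T[:3,3])
E
python3 b.py top side
```

```text
top zmax 193.7996369333473 [157.35176659 190.02368587 190.98699614]
bar top 305 [473.01460037   3.60482906 189.85397024] ((473.8269348144531, 3.2066478729248047), (56.23039627075195, 18.472885131835938), 31.330183029174805)
bar 583 ((474.34881591796875, 4.213291168212891), (58.90495681762695, 19.64992332458496), 31.330184936523438)
T z axis [-0.52372688  0.23065808  0.82006524] [ 80.83893077 278.4801254  842.49631116]
side zmax 194.09857940543236 [158.20181614 190.39851083 191.90816588]
bar top 137 [480.89868927   5.17601886 190.77287206] ((478.1856994628906, 2.556459426879883), (56.32429885864258, 16.70143699645996), 27.201242446899414)
bar 292 ((477.8612976074219, 4.1777191162109375), (57.06354522705078, 18.844913482666016), 24.77193260192871)
T z axis [0.42873836 0.57335765 0.69817221] [878.75574273 574.51696552 738.33211878]
```

View pics/top1.png

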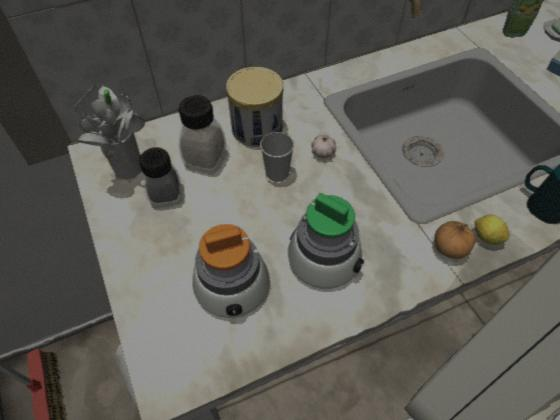

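View pics/side1.png

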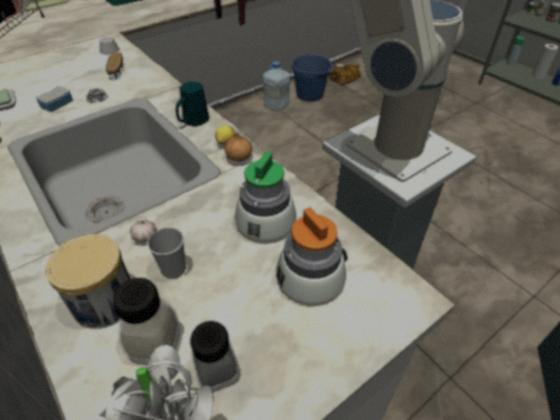

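Emit:
{"fn": "play_rows", "kwargs": {"dp": [[12, 28, 25], [14, 32, 20], [18, 36, 5], [18, 36, 5], [18, 36, 5], [18, 36, 5], [18, 36, 5], [18, 36, 5]], "yaw": [7, 7, 7, 7, 7, 7, 7, 7], "gripper": 0}}

```text
t: 1.17
ee_pos: [300.4, -324.8, 298.1]
orientation: [2.546, 1.84, 0.0]
ft_force: [1.2, -0.3, 0.1]
width: 88.1
grasp_force: 0.0
```

Emit:
{"fn": "play_rows", "kwargs": {"dp": [[18, 36, 5], [18, 36, 5], [18, 36, 5], [18, 36, 5], [18, 36, 5], [18, 36, 0], [18, 36, 0], [18, 36, 0]], "yaw": [7, 7, 7, 7, 7, 7, 7, 7]}}

```text
t: 1.83
ee_pos: [444.5, -36.5, 323.2]
orientation: [1.383, 2.82, 0.001]
ft_force: [-0.2, -0.6, 0.3]
width: 87.9
grasp_force: 0.0
```

Emit:
{"fn": "play_rows", "kwargs": {"dp": [[18, 30, 0], [9, 12, 0], [0, 0, 0], [0, 0, 0], [0, 0, 0], [0, 0, 0], [0, 0, 0], [0, 0, 0]], "yaw": [7, 7, 7, 7, 7, 7, 7, 7]}}

```text
t: 2.5
ee_pos: [471.0, 3.5, 322.8]
orientation: [-0.103, 3.14, -0.0]
ft_force: [-0.0, 0.0, -0.2]
width: 88.1
grasp_force: 0.0
```

Emit:
{"fn": "play_rows", "kwargs": {"dp": [[0, 0, 0], [0, 0, 0], [0, 0, 0], [0, 0, 0], [0, 0, 0], [0, 0, 0]], "yaw": [7, 7, 7, 5, 0, 0]}}

```text
t: 3.0
ee_pos: [471.0, 3.5, 322.8]
orientation: [-0.793, 3.04, -0.0]
ft_force: [-0.3, 0.4, 0.3]
width: 88.1
grasp_force: 0.0
```

```bash
cat >> b.py <<'E'
    save(p,n+'2.png'); print(models.landmark_of(p,'green_grip')[:2]); o=ctrl.get_obs(); print(o['t'],o['qpos'])
    d=w[k&(w[...,2]>t-6)]; print(cv2.fitLine(d[:,:2].astype(np.float32),cv2.DIST_L2,0,.01,.01).ravel(), np.median(d[:,2]))
E
python3 b.py wrist top side
```

```text
wrist zmax 442.25162809530605 [157.16390702 407.16531826 437.01350319]
bar top 293 [450.35700527  -7.17831857 438.93975499] ((450.5364074707031, -7.687828063964844), (2.8019962310791016, 116.74947357177734), 29.565622329711914)
bar 467 ((457.1799621582031, -3.996440887451172), (41.26748275756836, 117.36515045166016), 31.670122146606445)
T z axis [-0.24487546 -0.13684638  0.95984847] [403.60287095 -34.36990235 484.58926822]
[]
3.1 [-1.79199070e-02  7.68195451e-02  1.84954706e+00 -2.96262645e-05
  1.21509402e+00 -2.09933419e+00]
[  0.48892453  -0.8723261  450.357       -7.1783185 ] 439.04237716261684
top zmax 502.4877292923338 [157.55528465 189.87510985 191.08365441]
bar top 310 [472.6651268    3.95199756 193.60411869] ((467.01275634765625, 17.516399383544922), (55.75992965698242, 52.722984313964844), 26.712669372558594)
bar 592 ((471.16949462890625, 9.926265716552734), (57.264041900634766, 67.6324462890625), 24.043752670288086)
T z axis [-0.52372688  0.23065808  0.82006524] [ 80.83893077 278.4801254  842.49631116]
[{'location': [331.2, 203.4], 'conf': 0.97}]
3.2 [-1.79367982e-02  7.69218913e-02  1.84951093e+00 -4.65450819e-06
  1.21509933e+00 -2.10031271e+00]
[  0.8686883    0.49535912 472.66513      3.9519975 ] 189.90940658803396
side zmax 503.22946695353085 [158.49291829 192.23057954 442.42582712]
bar top 57 [482.54930218  25.08690813 481.82639046] ((482.9523620605469, 7.882499694824219), (49.58498001098633, 127.53500366210938), 34.47429656982422)
bar 61 ((482.7994384765625, 7.893714904785156), (49.77409362792969, 127.58695983886719), 34.19252014160156)
T z axis [0.42873836 0.57335765 0.69817221] [878.75574273 574.51696552 738.33211878]
[{'location': [260.5, 159.4], 'conf': 0.65}]
3.3 [-1.79304492e-02  7.69214640e-02  1.84950816e+00  3.85419280e-06
  1.21511466e+00 -2.10096828e+00]
[  0.71589893  -0.698204   482.54932     25.086908  ] 497.2163590433738
```

View pics/wrist2.png

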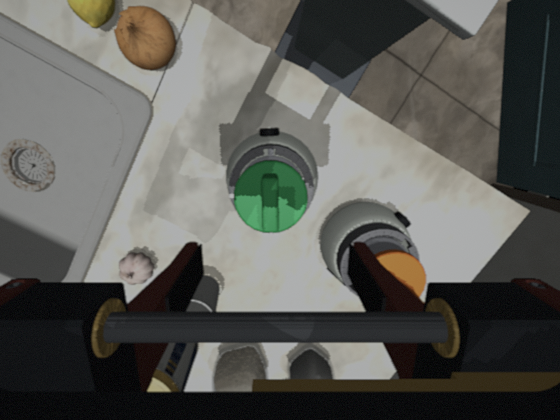

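```bash
cat > c.py <<'E'
from h import *
import sys
for n in sys.argv[1:]:
    p,T=cam(n); w=cloud(p,T); hsv=cv2.cvtColor(p['pixels'],cv2.COLOR_RGB2HSV)
    k=(hsv[...,0]>=40)&(hsv[...,0]<=85)&(hsv[...,1]>110)&(np.hypot(w[...,0]-475,w[...,1]-5)<75)&(w[...,2]<200)
    for nm,a,b in [('top',184,200),('lid',145,163)]:
        q=w[k&(w[...,2]>a)&(w[...,2]<b)]; r=cv2.minAreaRect(q[:,:2].astype(np.float32))
        print(n,nm,len(q),q.mean(0).round(1),np.round(r[0],1),np.round(r[1],1),round(r[2],1),'circle',cv2.minEnclosingCircle(q[:,:2].astype(np.float32)))
    print(models.landmark_of(p,'green_grip')[:1])
o=ctrl.get_obs(); print(o['t'],o['ee_pos'],o['orientation'])
E
python3 c.py wrist top
```

```text
wrist top 920 [474.2  -1.  190.1] [475.4  -0.8] [58.3 17.6] 29.5 circle ((475.26055908203125, -0.06206892058253288), 29.744014739990234)
wrist lid 3100 [472.1  -2.5 156.7] [475.2  -1.2] [83.  83.5] 30.0 circle ((475.4146423339844, -0.7086448669433594), 42.479000091552734)
[{'location': [271.3, 202.9], 'conf': 0.95}]
top top 319 [473.    3.8 189.5] [474.9   3.1] [57.  18.3] 30.7 circle ((474.34033203125, 4.053826808929443), 29.18876075744629)
top lid 1020 [463.5  11.1 156.2] [473.1   5. ] [82.6 81.5] 84.4 circle ((474.86175537109375, 3.7293946743011475), 42.778682708740234)
[{'location': [332.9, 206.5], 'conf': 0.89}]
3.5 [471.01873197   3.44769172 322.66693983] [-7.96718058e-01  3.03886823e+00 -5.41774812e-05]
```

Emit:
{"fn": "play_rows", "kwargs": {"dp": [[4, -2, -20], [0, 0, -30], [0, 0, -30], [0, 0, 0], [0, 0, 0]], "yaw": [0.5, 0, 0, 0, 0]}}

```text
t: 3.92
ee_pos: [474.1, 1.5, 242.0]
orientation: [0.809, -3.032, -0.001]
ft_force: [0.2, -0.8, 0.4]
width: 87.5
grasp_force: 0.0
```

```bash
python3 c.py wrist
python3 - <<'E'
from h import *
p,T=cam('wrist'); save(p,'w3.png')
E
```

```text
wrist top 1598 [473.7  -1.6 190.1] [475.4  -0.9] [58.4 17.5] 30.3 circle ((474.8101806640625, 0.15031935274600983), 29.435232162475586)
wrist lid 5161 [471.7  -3.  156.6] [474.7  -1.5] [82.9 83.7] 31.5 circle ((475.61376953125, -1.1481561660766602), 42.617530822753906)
[{'location': [272.9, 228.3], 'conf': 0.77}]
4.0167 [476.00403249   1.45351939 244.13898012] [-8.09966666e-01  3.03359259e+00 -7.67232744e-04]
```

View pics/w3.png

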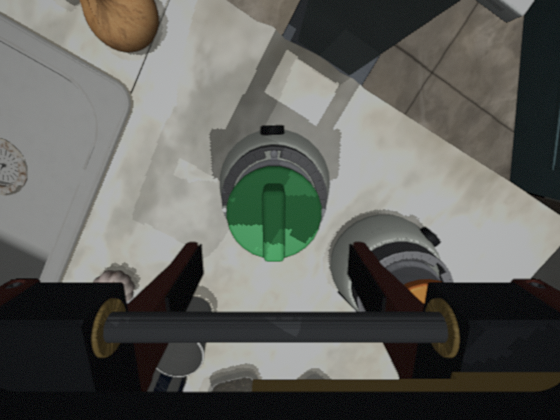

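Emit:
{"fn": "play_rows", "kwargs": {"dp": [[0, -1.5, -20], [0, 0, -25], [0, 0, -20], [0, 0, -12], [0, 0, -5], [0, 0, 0]], "yaw": [0, 0, 0, 0, 0, 0]}}

```text
t: 4.57
ee_pos: [475.4, -0.0, 161.0]
orientation: [-0.81, 3.035, -0.0]
ft_force: [0.1, -0.1, 0.4]
width: 88.1
grasp_force: 0.0
```

Emit:
{"fn": "play_rows", "kwargs": {"dp": [[0, 0, 0], [0, 0, 0], [0, 0, 0], [0, 0, 0], [0, 0, 0], [0, 0, 0], [0, 0, 0], [0, 0, 0]], "yaw": [0, 0, 0, 0, 0, 0, 0, 0], "gripper": 1}}

```text
t: 5.23
ee_pos: [475.0, -0.0, 160.7]
orientation: [-0.811, 3.035, -0.0]
ft_force: [0.1, -1.0, 0.4]
width: 37.9
grasp_force: 0.0
```

Emit:
{"fn": "play_rows", "kwargs": {"dp": [[0, 0, 0], [0, 0, 0], [0, 0, 0], [0, 0, 0], [0, 0, 0], [0, 0, 0], [0, 0, 0], [0, 0, 0]], "yaw": [0, 0, 0, 0, 0, 0, 0, 0]}}

```text
t: 5.9
ee_pos: [475.2, -0.2, 160.7]
orientation: [-0.811, 3.035, -0.001]
ft_force: [1.7, -4.1, -0.9]
width: 17.8
grasp_force: 30.0
```

Emit:
{"fn": "play_rows", "kwargs": {"dp": [[0.4, -0.8, 0], [0, 0, -3], [0, 0, -4], [0, 0, -4], [0, 0, -2], [0, 0, 0], [0, 0, 0]], "yaw": [0, 0, 0, 0, 0, 0, 0]}}

```text
t: 6.48
ee_pos: [475.5, -0.6, 147.7]
orientation: [-0.81, 3.035, 0.001]
ft_force: [-1.3, 0.7, 6.7]
width: 17.8
grasp_force: 30.0
```

Emit:
{"fn": "play_rows", "kwargs": {"dp": [[0, 0, 0], [0, 0, 0], [0, 0, 0], [0, 0, 0], [0, 0, 0], [0, 0, 0]], "yaw": [-3, -5, -5, -5, -3, 0]}}

```text
t: 6.98
ee_pos: [475.4, -0.3, 147.8]
orientation: [0.239, -3.132, -0.001]
ft_force: [-1.5, 2.1, 7.1]
width: 17.7
grasp_force: 30.0
```

Emit:
{"fn": "play_rows", "kwargs": {"dp": [[0, 0, 0], [0, 0, 0], [0, 0, 0], [0, 0, 0], [0, 0, 0], [0, 0, 0], [0, 0, 0], [0, 0, 0]], "yaw": [-5, -5, -5, -5, -5, -5, -5, -5]}}

```text
t: 7.65
ee_pos: [475.6, 0.1, 147.9]
orientation: [-0.85, -3.024, -0.003]
ft_force: [-0.7, 5.1, 7.7]
width: 17.7
grasp_force: 30.0
```

Emit:
{"fn": "play_rows", "kwargs": {"dp": [[0, 0, 0], [0, 0, 0], [0, 0, 0], [0, 0, 0], [0, 0, 0], [0, 0, 0], [0, 0, 0]], "yaw": [-5, -5, -4, -3, -2, 0, 0]}}

```text
t: 8.23
ee_pos: [475.8, 0.3, 147.9]
orientation: [-1.332, -2.845, -0.003]
ft_force: [-1.1, 6.1, 6.8]
width: 17.8
grasp_force: 30.0
```

```bash
cat > d.py <<'E'
from h import *
o=ctrl.get_obs(); print({k:np.round(o[k],2) for k in ['t','ee_pos','ft_force','moment','qpos','width']}, np.degrees(2*np.arctan2(o['orientation'][1],o['orientation'][0]))%360)
E
python3 d.py; python3 c.py top
```

```text
{'t': np.float64(8.23), 'ee_pos': array([4.7581e+02, 3.1000e-01, 1.4792e+02]), 'ft_force': array([-1.1 ,  6.09,  6.76]), 'moment': array([ 1.31,  0.03, -0.03]), 'qpos': array([-0.03,  0.32,  2.01,  0.  ,  0.81, -0.72]), 'width': np.float64(17.81)} 129.83580229744842
top top 3 [461.9   4.5 195.7] [462.2   4.4] [0.3 1.8] 71.4 circle ((462.165771484375, 4.323648452758789), 0.892498791217804)
top lid 185 [464.   13.6 148.6] [470.2   8.9] [81.1 62.4] 52.4 circle ((474.4451904296875, 4.932898998260498), 41.12211990356445)
[{'location': [334.4, 207.5], 'conf': 0.66}]
8.3333 [4.75819984e+02 3.16364347e-01 1.47915830e+02] [-1.33146718 -2.8454225  -0.00351275]
```

Emit:
{"fn": "play_rows", "kwargs": {"dp": [[0, 0.8, 0], [0, 0, 0], [0, 0, 0], [0, 0, 0]], "yaw": [-2, -1.5, 0, 0]}}

```text
t: 8.67
ee_pos: [475.8, 0.6, 147.9]
orientation: [1.414, 2.805, 0.001]
ft_force: [-0.8, 2.9, 6.6]
width: 18.2
grasp_force: 30.7
```

```bash
python3 d.py
```

```text
{'t': np.float64(8.67), 'ee_pos': array([475.83,   0.58, 147.94]), 'ft_force': array([-0.78,  2.92,  6.55]), 'moment': array([0.57, 0.06, 0.9 ]), 'qpos': array([-0.02,  0.32,  2.01,  0.  ,  0.81, -0.66]), 'width': np.float64(18.23)} 126.50500334970215
```

Emit:
{"fn": "play_rows", "kwargs": {"dp": [[0, 0, 2], [0, 0, 3], [0, 0, 2], [0, 0, 0], [0, 0, 0]], "yaw": [1, 0, 0, 0, 0]}}

```text
t: 9.08
ee_pos: [475.7, 0.5, 154.7]
orientation: [1.391, 2.817, 0.001]
ft_force: [-1.4, 5.3, 4.3]
width: 18.0
grasp_force: 30.2
```

Emit:
{"fn": "play_rows", "kwargs": {"dp": [[0, 0, 0], [0, 0, 0], [0, 0, 0], [0, 0, 0], [0, 0, 0], [0, 0, 0], [0, 0, 0], [0, 0, 0]], "yaw": [0, 0, 0, 0, 0, 0, 0, 0], "gripper": 0}}

```text
t: 9.75
ee_pos: [475.4, -0.1, 154.7]
orientation: [-1.392, -2.816, 0.0]
ft_force: [0.4, -0.0, -0.0]
width: 67.7
grasp_force: 0.0
```

Emit:
{"fn": "play_rows", "kwargs": {"dp": [[0, 0, 0], [0, 0, 0], [0, 0, 0], [0, 0, 0]], "yaw": [0, 0, 0, 0]}}

```text
t: 10.08
ee_pos: [475.4, -0.0, 154.7]
orientation: [-1.392, -2.816, -0.0]
ft_force: [-0.4, -0.1, -0.1]
width: 87.5
grasp_force: 0.0
```

Released with zero force; raising and checking.

Emit:
{"fn": "play_rows", "kwargs": {"dp": [[0, 0, 10], [0, 0, 25], [0, 0, 35], [0, 0, 35], [0, 0, 35], [0, 0, 20], [0, 0, 0], [0, 0, 0]], "yaw": [0, 0, 0, 0, 0, 0, 0, 0]}}

```text
t: 10.75
ee_pos: [475.9, -0.1, 316.1]
orientation: [1.391, 2.814, 0.002]
ft_force: [0.6, 0.3, -0.3]
width: 87.9
grasp_force: 0.0
```

```bash
python3 c.py wrist; python3 d.py; python3 a.py | grep orange
```

```text
wrist top 703 [475.7   1.  185.1] [476.2  -0. ] [15.6 57. ] 37.8 circle ((475.5513916015625, -0.5623865127563477), 29.199892044067383)
wrist lid 3152 [473.1   3.4 151.1] [4.756e+02 4.000e-01] [83.2 83.8] 83.6 circle ((475.5072021484375, 0.1551416665315628), 42.64158630371094)
[{'location': [277.7, 199.4], 'conf': 0.87}]
10.85 [ 4.74534674e+02 -2.06568791e-02  3.13731552e+02] [-1.39127674e+00 -2.81498544e+00  1.17835848e-03]
{'t': np.float64(10.85), 'ee_pos': array([ 4.7453e+02, -2.0000e-02,  3.1373e+02]), 'ft_force': array([ 0.05, -0.21, -0.45]), 'moment': array([-0.01, -0.13,  0.05]), 'qpos': array([-0.03,  0.09,  1.85, -0.  ,  1.2 , -0.68]), 'width': np.float64(87.99)} 127.39920582230565
orange 492 [495.09911583 195.04903207 181.43946638] 84.22414795255386 ((497.9989013671875, 194.58778381347656), (59.66848373413086, 19.34018325805664), 84.56968688964844) 188.13837749082177
orange 358 [503.51668097 196.95534271 181.64729686] 85.5352733157456 ((500.6253662109375, 192.57057189941406), (59.3008918762207, 18.057952880859375), 82.69158935546875) 189.21735331619038
```

```bash
python3 -c "
from workcell import ticket
print(ticket.close_job())"
```

```text
the job is handed in; nothing more can be done
None
```

The green jar is pressed, turned about 82° clockwise to its stop and released; it sits about 5.6 mm down in its notches. The orange jar has not moved, the gripper is clear, and the job was handed in at about 11 s with no verdict shown.

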